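# Lay out drill spindle parts in reverse order

### The job

The four steel spindle parts stand on the old wooden rack in the order in which they came off the bench drill; for refitting, move them to the pockets of the metal rack in reverse order. The part nearest the wooden rack's peg goes into the pocket farthest from the metal rack's peg, the next one beside it, and so on, until the part farthest from the wooden peg stands nearest the metal peg. Set each one down gently, not dropped, standing flat on the floor of its pocket the same way up as before.

Things in the scene. Friction and masses are not known exactly. Their poses are not given: they have to be found in the camera images.
- nut_mid (a point): Long hexagon nut, plain steel, 42 mm tall, 41 mm across its flats and 47 mm across corners, standing on end. Its own x axis is square to one pair of flats (the other two pairs lie at 60 degrees to it). The point is its centre, half-way up, on its upright axis; z points up. It stands at the start on one of the four pads of the wooden rack.
- pinion_mid (a point): Toothed pinion with a long plain hub, steel, 50 mm tall: a gear wheel of 48 mm diameter and 16 mm height at the bottom, above it a smooth round hub of 30 mm diameter and 34 mm height, by which to hold it. The point is its centre, half-way up, on its upright axis; z points up. It stands at the start on one of the four pads of the wooden rack.
- sleeve_mid (a point): Plain steel tube sleeve standing on end, 42 mm outside diameter, 27 mm bore, 48 mm tall, without any flange; the pad's cork shows through its bore. The point is its centre, half-way up, on its upright axis; z points up. It stands at the start on one of the four pads of the wooden rack.
- bush_mid (a point): Flanged bush, steel, 50 mm tall: a smooth round flange of 50 mm diameter and 8 mm height (no teeth) at the bottom, above it a round body of 32 mm diameter and 42 mm height, with a dark round bore of 22 mm on top. The point is its centre, half-way up, on its upright axis; z points up. It stands at the start on one of the four pads of the wooden rack.
- pad_nut: The cork pad (round, 66 mm diameter, 3 mm thick, fixed on the wooden rack; all four pads look alike) on which the hexagon nut stands at the start. Origin: centre of its underside; its top is 3 mm above. It marks the place that this part had in the old row.
- pad_pinion: The cork pad (round, 66 mm diameter, 3 mm thick, fixed on the wooden rack; all four pads look alike) on which the toothed pinion stands at the start. Origin: centre of its underside; its top is 3 mm above. It marks the place that this part had in the old row.
- pad_sleeve: The cork pad (round, 66 mm diameter, 3 mm thick, fixed on the wooden rack; all four pads look alike) on which the plain sleeve stands at the start. Origin: centre of its underside; its top is 3 mm above. It marks the place that this part had in the old row.
- pad_bush: The cork pad (round, 66 mm diameter, 3 mm thick, fixed on the wooden rack; all four pads look alike) on which the flanged bush stands at the start. Origin: centre of its underside; its top is 3 mm above. It marks the place that this part had in the old row.
- oak_rack: Old rack: pale wooden board, 92 x 372 x 18 mm thick, fixed, nearer or farther than the metal rack, with four cork pads in a row and at its left (+y) end a dark wooden peg 16 mm thick, 42 mm tall above the board. Origin: underside, at the middle of the row. y runs along the row to the peg (at y = +184 mm); pad centres at x = 0, y = +120, +40, -40, -120 mm; z up.
- metal_rack: New rack: fixed metal plate, 92 x 372 mm, with four empty dark-rimmed pockets 66 x 66 mm in a row and at its left (+y) end a dark steel peg 16 mm thick, top at z = 60 mm. Origin: underside, at the middle of the row. y runs along the row to the peg (at y = +186 mm); pocket centres at x = 0, y = +120, +40, -40, -120 mm; floors at z = 6 mm, rims to z = 14 mm, 14 mm wide between pockets; z up.
There are look-alikes about, which are no part of the job. What is shaped like the part that bears sleeve_mid but turquoise or yellow is not meant.

How it is judged:
At the end, for the whole second after the job is handed in: All four parts stand upright (0.1 rad), same way up, at rest on the pocket floors of the metal rack (4 mm): a part whose pad lies at y on the wooden rack has its centre within 15 mm, along and across the row, of the pocket centre at -y on the metal rack. None was dropped in (((y of pad_nut in the frame of oak_rack between 0.1 and 0.14 m and y of nut_mid in the frame of metal_rack between -0.135 and -0.105 m) or (y of pad_nut in the frame of oak_rack between 0.02 and 0.06 m and y of nut_mid in the frame of metal_rack between -0.055 and -0.025 m) or (y of pad_nut in the frame of oak_rack between -0.06 and -0.02 m and y of nut_mid in the frame of metal_rack between 0.025 and 0.055 m) or (y of pad_nut in the frame of oak_rack between -0.14 and -0.1 m and y of nut_mid in the frame of metal_rack between 0.105 and 0.135 m)) and x of nut_mid in the frame of metal_rack between -0.015 and 0.015 m and z of nut_mid in the frame of metal_rack between 0.023 and 0.031 m and angle between each of nut_mid, pinion_mid, sleeve_mid, bush_mid's own z axis and vertical below 0.1 rad and linear speed of each of nut, pinion, sleeve, bush below 0.02 m/s and ((y of pad_pinion in the frame of oak_rack between 0.1 and 0.14 m and y of pinion_mid in the frame of metal_rack between -0.135 and -0.105 m) or (y of pad_pinion in the frame of oak_rack between 0.02 and 0.06 m and y of pinion_mid in the frame of metal_rack between -0.055 and -0.025 m) or (y of pad_pinion in the frame of oak_rack between -0.06 and -0.02 m and y of pinion_mid in the frame of metal_rack between 0.025 and 0.055 m) or (y of pad_pinion in the frame of oak_rack between -0.14 and -0.1 m and y of pinion_mid in the frame of metal_rack between 0.105 and 0.135 m)) and x of pinion_mid in the frame of metal_rack between -0.015 and 0.015 m and z of pinion_mid in the frame of metal_rack between 0.027 and 0.035 m and ((y of pad_sleeve in the frame of oak_rack between 0.1 and 0.14 m and y of sleeve_mid in the frame of metal_rack between -0.135 and -0.105 m) or (y of pad_sleeve in the frame of oak_rack between 0.02 and 0.06 m and y of sleeve_mid in the frame of metal_rack between -0.055 and -0.025 m) or (y of pad_sleeve in the frame of oak_rack between -0.06 and -0.02 m and y of sleeve_mid in the frame of metal_rack between 0.025 and 0.055 m) or (y of pad_sleeve in the frame of oak_rack between -0.14 and -0.1 m and y of sleeve_mid in the frame of metal_rack between 0.105 and 0.135 m)) and x of sleeve_mid in the frame of metal_rack between -0.015 and 0.015 m and z of sleeve_mid in the frame of metal_rack between 0.026 and 0.034 m and ((y of pad_bush in the frame of oak_rack between 0.1 and 0.14 m and y of bush_mid in the frame of metal_rack between -0.135 and -0.105 m) or (y of pad_bush in the frame of oak_rack between 0.02 and 0.06 m and y of bush_mid in the frame of metal_rack between -0.055 and -0.025 m) or (y of pad_bush in the frame of oak_rack between -0.06 and -0.02 m and y of bush_mid in the frame of metal_rack between 0.025 and 0.055 m) or (y of pad_bush in the frame of oak_rack between -0.14 and -0.1 m and y of bush_mid in the frame of metal_rack between 0.105 and 0.135 m)) and x of bush_mid in the frame of metal_rack between -0.015 and 0.015 m and z of bush_mid in the frame of metal_rack between 0.027 and 0.035 m); the robot touches nothing.
It fails at once if a part dropped or slammed into the metal rack (faster than 0.65 m/s within 20 mm of the pocket floor) ((x of nut_mid in the frame of metal_rack between -0.04 and 0.04 m and y of nut_mid in the frame of metal_rack between -0.16 and 0.16 m and z of nut_mid in the frame of metal_rack below 0.047 m and linear speed of nut above 0.65 m/s) or (x of pinion_mid in the frame of metal_rack between -0.04 and 0.04 m and y of pinion_mid in the frame of metal_rack between -0.16 and 0.16 m and z of pinion_mid in the frame of metal_rack below 0.051 m and linear speed of pinion above 0.65 m/s) or (x of sleeve_mid in the frame of metal_rack between -0.04 and 0.04 m and y of sleeve_mid in the frame of metal_rack between -0.16 and 0.16 m and z of sleeve_mid in the frame of metal_rack below 0.05 m and linear speed of sleeve above 0.65 m/s) or (x of bush_mid in the frame of metal_rack between -0.04 and 0.04 m and y of bush_mid in the frame of metal_rack between -0.16 and 0.16 m and z of bush_mid in the frame of metal_rack below 0.051 m and linear speed of bush above 0.65 m/s)).
It also fails if it takes over 88 s, if anything falls off the work surface, if the arm or the gripper's body presses on something with over 40 N, if the wrist force passes 120 N, or if a joint passes its speed limit or range.

### The arm

A 6-joint arm with a two-finger parallel gripper is mounted at the origin on the work surface. World frame = base frame: x ahead of the robot, y to its left, z up, the work surface at z = 0. Lengths are in m, angles in rad, forces in N, time in s.
With the tool pointing down it reaches from about 0.3 to 0.775 m from the base axis. Payload 14.6 kg.
Tool frame: the origin (TCP) lies at the very end of the fingers, on their centre line; the grasp point (between the pads) lies 19 mm behind it; z points along the fingers, y is the line along which they close (so a half turn about z gives the same grasp; the last joint's range is limited). The gripper opens to 94 mm and grips with 3 to 60 N. Pads are 16 mm wide; open, the fingers measure 119 mm over their backs; the gripper's body (75 mm by 177 mm) begins 78 mm behind the grasp point.
Start: joints at [-1.305, 0.3, 1.521, -0, 1.321, -0.067], TCP at [0.18, -0.52, 0.205] pointing down, gripper open.
Joint ranges: [-3.03, 3.03], [-0.79, 2.21], [0.23, 2.52], [-1.04, 4.18], [0, 3.07], [-2.55, 2.55]. Speed limits (rad/s): [2.22, 2.22, 2.57, 3.14, 3.14, 3.14].

### API

Orientations are given as [roll, pitch, yaw] about the fixed x, y, z axes, in that order (R = Rz(yaw) Ry(pitch) Rx(roll)).
In Python, from station import ctrl gives the robot as it stands.
- The arm moves only by the shell command python3 -m pendant 'ROWS' [OPENING] [FORCE]. ROWS is JSON, a list of rows, each a list of 2 entries, a list of its own where there are three numbers: the shift along the world's x, y, z in cm, then the turn about the world's z in rad. A call has 1 to 20 rows; each row shifts and turns the commanded pose from where the row before left it; what a row does not reach is not made up. A row lasts 1/12 s, in which the tool goes at most 41.7 mm and 7.16 degrees, less where a joint would pass 70% of its speed; a pose out of reach is approached as far as the arm can. A call is refused whole if a number of a shift passes 4.17 or a number of a turn 0.125, either way. A call with a gripper value outside its range is refused whole. OPENING is the opening, from 0 (shut) to 1 (fully open), set as the call begins (- or left out, the last holds). The fingers move at their own pace and stop on an object; FORCE is the grip in N (left out, the last holds). Time passes only in rows, so rows that do not move let the fingers close. It gives the time, the measured TCP pose, the force, the opening and the grip force at its end, in the units of the state.
- ctrl.get_obs(): the state, without advancing time (a new reading comes with each control period).
- ctrl.camera(name): name is "scene" or "side" or "wrist"; returns a dict with "color" (420x560x3 uint8, red, green, blue), "intrinsics" (3x3 intrinsics, pixels), "camera_from_world" (4x4, takes a point from world to camera coordinates). Camera axes: x right, y down, z forward; pixel columns grow to the right and rows downward; lengths in m; the calibration is good to about 2 mm. A picture is of the moment at which its call begins. There is no depth.
- ctrl.hand_in(): hands the job in; it is judged then, once.
The state is a dict: "time_s": time; "qpos": joint angles; "joint_vel": joint speeds; "tau": joint torques, N m; "ee_pos": TCP position; "eef_rot": TCP orientation; "force": force on the tool from outside, world axes, zero at the start; "moment": the same for the moment, N m; "grip_width": finger opening in m; "grip_force": force on a finger pad.
Only numpy, scipy, OpenCV 4.12 (cv2) and the standard library are available. Lean on these libraries where they do the work, as an engineer would, in place of code of your own. Each camera call takes 0.05 s, during which the arm holds its last target. There are 200 camera calls.

## Working session

There is one attempt and no reset: what is moved stays moved. The work goes in short steps, Python scripts to look and compute and a shell command to move; the robot and the scene stay as the last step left them, time stands still between calls to the robot, and variables do not carry over. Pictures are saved under pics/ and viewed, at most 14 in all, crops included, and the job is handed in when it is done.

```bash
mkdir -p pics && cat > h.py <<'E'
import numpy as np, cv2
from station import ctrl
def shot(name,fn=None):
    c=ctrl.camera(name)
    if fn: cv2.imwrite('pics/'+fn,cv2.cvtColor(c['color'],cv2.COLOR_RGB2BGR))
    return c
def back(c,uv,z):
    K=np.array(c['intrinsics']);T=np.array(c['camera_from_world']);R,t=T[:3,:3],T[:3,3]
    o=-R.T@t;d=R.T@np.linalg.inv(K)@np.array([uv[0],uv[1],1.]);return o+d*(z-o[2])/d[2]
def proj(c,p):
    K=np.array(c['intrinsics']);T=np.array(c['camera_from_world'])
    q=K@(T[:3,:3]@np.array(p)+T[:3,3]);return q[:2]/q[2]
E
python3 - <<'E'
from h import *
import pickle
for n in ['scene','side']:
    c=shot(n,n+'0.png');pickle.dump(c,open(n+'0.pkl','wb'));T=c['camera_from_world'];print(n,-T[:3,:3].T@T[:3,3])
print(ctrl.get_obs())
E
```

```text
scene [0.83964237 0.20059423 0.6913839 ]
side [ 0.22833946 -0.385608    0.54538863]
{'time_s': 0.1, 'qpos': array([-1.30459382e+00,  3.00363428e-01,  1.52149302e+00, -6.40348018e-06,
        1.32073608e+00, -6.65961126e-02]), 'joint_vel': array([-1.14209861e-03, -1.38048363e-05, -3.87671031e-03,  1.03464298e-04,
        6.36875779e-04, -1.05140664e-03]), 'tau': array([ 2.65838908e-04, -5.32646334e+01, -3.53284836e+01,  7.09366193e-02,
        2.34607706e-02, -8.70462350e-05]), 'ee_pos': array([ 0.17961505, -0.51959678,  0.20498265]), 'eef_rot': array([-3.14059458e+00, -6.03496819e-05,  3.32800178e-01]), 'force': array([ 0.51918938, -0.16863656, -0.22016006]), 'moment': array([ 0.00298963, -0.00299901, -0.00968297]), 'grip_force': 0.0, 'grip_width': 0.09421581669093208}
```

View pics/scene0.png

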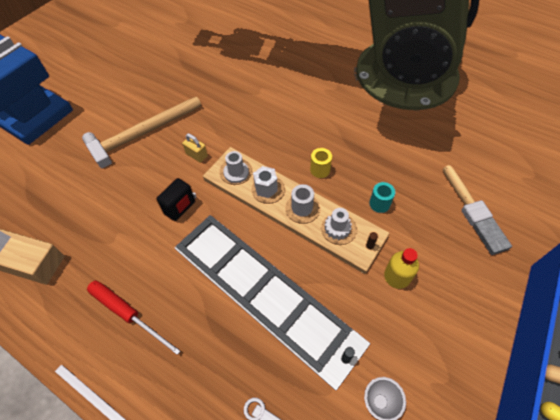

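View pics/side0.png

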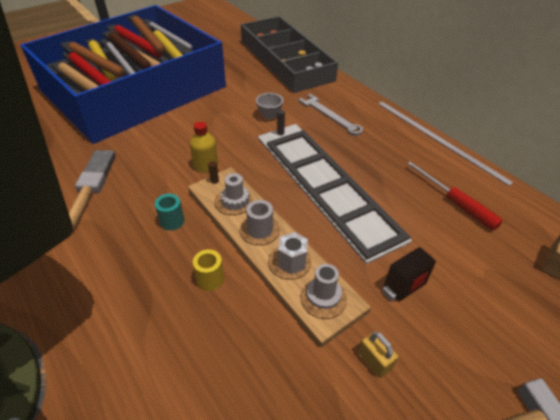

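The row from the wooden peg runs pinion (scene 340,225), sleeve (302,203), nut (266,183), bush (235,168). The metal rack is nearer the scene camera, with its peg at (348,355). I'll crop in for corner pixels.

```bash
python3 - <<'E'
from h import *
a=cv2.imread('pics/scene0.png')[140:290,195:395]; cv2.imwrite('pics/c1.png',cv2.resize(a,None,fx=4,fy=4,interpolation=cv2.INTER_CUBIC))
a=cv2.imread('pics/side0.png')[150:350,180:380]; cv2.imwrite('pics/c2.png',cv2.resize(a,None,fx=3,fy=3,interpolation=cv2.INTER_CUBIC))
for n in ['scene','side']:
    im=cv2.imread(f'pics/{n}0.png');hsv=cv2.cvtColor(im,cv2.COLOR_BGR2HSV)
    m=((hsv[...,1]<40)&(hsv[...,2]>190)).astype(np.uint8)
    N,l,s,cc=cv2.connectedComponentsWithStats(m,connectivity=4)
    for i in range(1,N):
        if s[i,4]>150: print(n,s[i],cc[i].round(1))
E
```

```text
scene [ 84 133  23  28 285] [ 94.3 147.4]
scene [253 167  24  19 206] [264.5 175.6]
scene [466 201  25  20 306] [478.  210.3]
scene [ 187  226   48   42 1067] [210.8 245.9]
scene [ 218  250   49   46 1205] [242.3 272.4]
scene [ 251  277   52   50 1376] [276.3 301. ]
scene [ 287  305   53   55 1565] [313.  331.9]
scene [ 293  331   77   59 1128] [341.1 360.3]
scene [ 56 366  69  54 726] [ 88.1 394. ]
scene [365 377  41  43 232] [384.2 397.2]
scene [244 398  35  22 319] [258.9 411.5]
side [281 140  33  21 393] [296.7 149.6]
side [300 161  38  25 521] [318.  173.1]
side [323 186  41  28 652] [342.5 199.5]
side [348 213  46  33 829] [370.6 229. ]
```

View pics/c1.png

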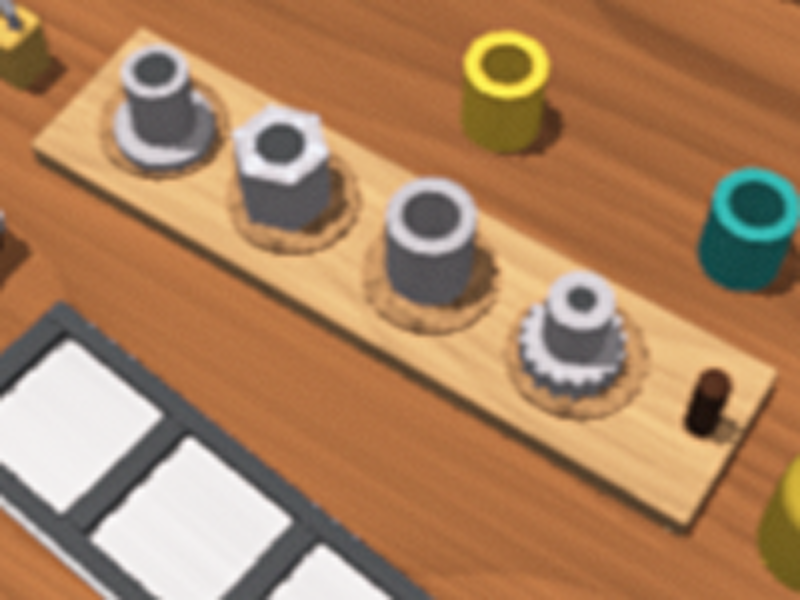

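View pics/c2.png

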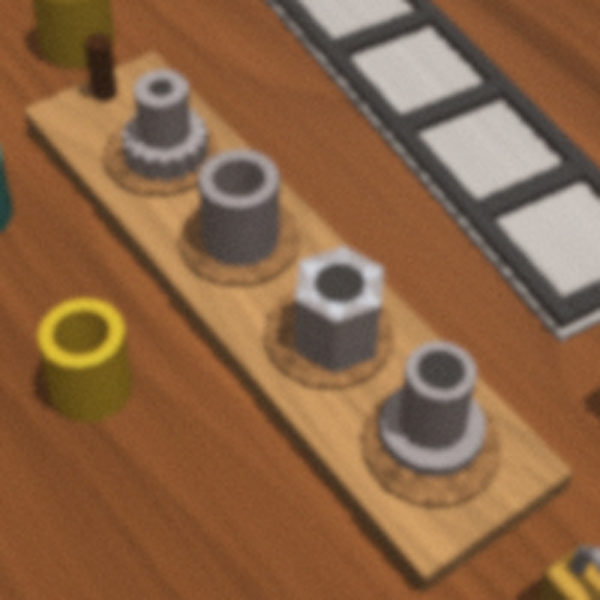

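```bash
cat > est.py <<'E'
from h import *
import pickle
from scipy.optimize import least_squares
S=pickle.load(open('scene0.pkl','rb'));D=pickle.load(open('side0.pkl','rb'))
f1=lambda p:(195+(p[0]+.5)/4-.5,140+(p[1]+.5)/4-.5); f2=lambda p:(180+(p[0]+.5)/3-.5,150+(p[1]+.5)/3-.5)
P={'pinion':((582,299),(161,89),.071,120),'sleeve':((431,215),(239,187),.069,40),'nut':((282,143),(340,284),.063,-40),'bush':((155,73),(440,373),.071,-120)}
E
python3 - <<'E'
from est import *
W=lambda q,x,y,z:[q[0]+x*np.cos(q[2])-y*np.sin(q[2]),q[1]+x*np.sin(q[2])+y*np.cos(q[2]),z]
pts=[]
for n,(a,b,z,y) in P.items():
    A=back(S,f1(a),z);B=back(D,f2(b),z);pts.append((A+B)/2);print(n,A.round(4),B.round(4))
def fo(q): return np.concatenate([np.array(W(q,0,P[n][3]/1e3,0))[:2]-pts[i][:2] for i,n in enumerate(P)])
r=least_squares(fo,[.5,.1,0]);print('oak',r.x.round(4),(r.fun*1e3).round(1))
for q,n in ((r.x,'fit'),):
    for k in P: print(k,np.round(W(q,0,P[k][3]/1e3,0)[:2],4))
sc=[(313,331.9),(276.3,301),(242.3,272.4),(210.8,245.9)];sd=[(296.7,149.6),(318,173.1),(342.5,199.5),(370.6,229)]
mp=[]
for a,b in zip(sc,sd):
    A=back(S,a,.006);B=back(D,b,.006);mp.append((A+B)/2);print(A.round(4),B.round(4))
r=least_squares(lambda q:np.concatenate([np.array(W(q,0,y,0))[:2]-m[:2] for y,m in zip((.12,.04,-.04,-.12),mp)]),[.6,.1,0])
print('metal',r.x.round(4),(r.fun*1e3).round(1))
for y in (.12,.04,-.04,-.12): print(y,np.round(W(r.x,0,y,0)[:2],4))
# nut hexagon corners, 30 deg = corner offset
for c,f,pp in((S,f1,[(233,140),(320,118),(329,147),(287,182),(243,172)]),(D,f2,[(298,262),(341,248),(383,268),(381,302),(336,318),(297,298)])):
    for p in pp:
        w=back(c,f(p),.063)-pts[2]; print('hex',np.round(np.hypot(*w[:2])*1e3,1),np.degrees(np.arctan2(w[1],w[0])).round(1),np.degrees(np.arctan2(w[1],w[0])).round(1)%60)
E
```

```text
pinion [0.4821 0.0781 0.071 ] [0.4826 0.0769 0.071 ]
sleeve [ 0.4801 -0.0011  0.069 ] [ 0.4762 -0.0073  0.069 ]
nut [ 0.481  -0.0831  0.063 ] [ 0.4821 -0.0843  0.063 ]
bush [ 0.4852 -0.1537  0.071 ] [ 0.4828 -0.1563  0.071 ]
oak [ 0.4815 -0.0413  0.0107] [-2.1  1.1  2.9  2.9  0.4  2.4 -1.2 -6.3]
pinion [0.4803 0.0787]
sleeve [ 0.4811 -0.0013]
nut [ 0.482  -0.0813]
bush [ 0.4828 -0.1613]
[0.6652 0.1389 0.006 ] [0.6683 0.1411 0.006 ]
[0.6552 0.0591 0.006 ] [0.6572 0.0613 0.006 ]
[ 0.6453 -0.0208  0.006 ] [ 0.647 -0.019  0.006]
[ 0.6353 -0.1006  0.006 ] [ 0.6378 -0.099   0.006 ]
metal [ 0.6514  0.0201 -0.1252] [-0.4 -0.8  0.2 -0.4  0.3  0.3 -0.1  0.8]
0.12 [0.6664 0.1392]
0.04 [0.6564 0.0598]
-0.04 [ 0.6464 -0.0195]
-0.12 [ 0.6364 -0.0989]
hex 22.4 -61.4 58.6
hex 23.6 162.1 42.099999999999994
hex 23.0 118.1 58.099999999999994
hex 22.4 43.0 43.0
hex 23.6 -12.3 47.7
hex 23.8 108.7 48.7
hex 22.9 49.0 49.0
hex 24.3 -11.8 48.2
hex 23.0 -65.1 54.900000000000006
hex 20.9 -130.7 49.30000000000001
hex 21.9 167.7 47.69999999999999
```

```bash
python3 -m pendant '[[[2,2.4,0],0.085],[[2,2.4,0],0.085],[[2,2.4,0],0.085],[[2,2.4,0],0.085],[[2,2.4,0],0.085],[[2,2.4,0],0.085],[[2,2.4,0],0.085],[[2,2.4,0],0.085],[[2,2.4,0],0.085],[[2,2.4,0],0.085],[[2,2.4,0],0.085],[[2,2.4,0],0.085],[[2,2.4,0],0.085],[[2,2.4,0],0.085],[[2.4,2.9,0],0.047],[[0,0,0],0],[[0,0,0],0],[[0,0,0],0]]' 1 40 && python3 - <<'E'
from h import *
import pickle
c=shot('wrist','w1.png');pickle.dump(c,open('w1.pkl','wb'));print(proj(c,[.484,-.155,.071]),proj(c,[.4815,-.0837,.063]))
E
```

```text
time_s: 1.6
ee_pos: [0.4833, -0.1551, 0.2051]
eef_rot: [-3.141, -0.0, 1.569]
force: [-0.4, 0.2, 0.0]
grip_width: 0.094
grip_force: 0.0
[275.40811455 201.50673447] [272.35431586 115.7981101 ]
```

View pics/w1.png

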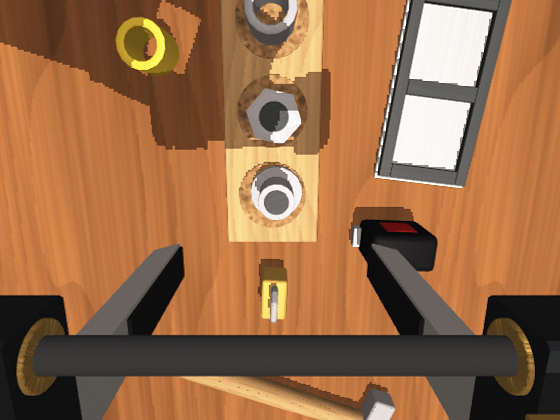

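```bash
python3 - <<'E'
from h import *
import pickle
c=pickle.load(open('w1.pkl','rb'))
for z in(.0,.02,.04): print('box',z,back(c,(352,245),z).round(3),back(c,(360,222),z).round(3))
im=cv2.imread('pics/w1.png');hsv=cv2.cvtColor(im,cv2.COLOR_BGR2HSV)
m=((hsv[...,1]<40)&(hsv[...,2]>190)).astype(np.uint8)
N,l,s,cc=cv2.connectedComponentsWithStats(m,connectivity=4)
for i in range(1,N):
    if s[i,4]>1500: print(s[i],cc[i].round(1),back(c,cc[i],.006).round(4))
print('nut',back(c,(273.5,117),.063),'sleeve',back(c,(270.5,10),.069))
for p in((301,121),(287,93),(260,91),(246,114),(261,142),(290,142)):
    w=back(c,p,.063)-back(c,(273.5,117),.063);print(np.degrees(np.arctan2(w[1],w[0])).round(1)%60)
E
```

```text
box 0.0 [ 0.567 -0.22   0.   ] [ 0.574 -0.194  0.   ]
box 0.02 [ 0.563 -0.213  0.02 ] [ 0.57  -0.188  0.02 ]
box 0.04 [ 0.558 -0.206  0.04 ] [ 0.565 -0.182  0.04 ]
[ 409    4   83   82 5083] [449.3  44.5] [ 0.6467 -0.0195  0.006 ]
[ 393   95   77   74 4282] [430.  131.5] [ 0.6369 -0.0992  0.006 ]
nut [ 0.48245096 -0.08467004  0.063     ] sleeve [ 0.48033515 -0.00538882  0.069     ]
51.9
59.8
58.099999999999994
53.900000000000006
2.5999999999999943
4.200000000000003
```

The wrist view shows the bush top at (276,201) and the nut at (273,117), both as predicted, so I'm descending on the bush.

```bash
python3 -m pendant '[[[0,0,-2],0],[[0,0,-3],0],[[0,0,-3],0],[[0,0,-3],0],[[0,0,-2.5],0],[[0,0,-1.5],0],[[0,0,-1],0],[[0,0,-0.6],0],[[0,0,0],0],[[0,0,0],0]]' 1 40 && python3 -m pendant '[[[0,0,0],0],[[0,0,0],0],[[0,0,0],0],[[0,0,0],0],[[0,0,0],0],[[0,0,0],0],[[0,0,0],0],[[0,0,0],0],[[0,0,0],0],[[0,0,0],0],[[0,0,0],0],[[0,0,0],0]]' 0 40
```

```text
time_s: 2.48
ee_pos: [0.4839, -0.1553, 0.0402]
eef_rot: [3.141, 0.0, 1.569]
force: [0.2, -0.4, 0.9]
grip_width: 0.0939
grip_force: 0.0
time_s: 3.48
ee_pos: [0.4837, -0.1548, 0.0394]
eef_rot: [3.142, -0.0, 1.57]
force: [-0.1, 0.3, -0.1]
grip_width: 0.0314
grip_force: 40.0
```

```bash
python3 -m pendant '[[[0,0,0.5],0],[[0,0,1],0],[[0,0,2],0],[[0,0,2],0],[[0,0,2],0],[[0.5,1,1.5],0],[[1,2,0],0],[[1.5,2.5,0],0],[[1.5,2.5,0],0],[[1.5,2.5,0],0],[[1.5,2.5,0],0],[[1.5,2.5,0],0],[[1.5,2.5,0],0],[[1.5,2.5,0],0],[[1.5,2.5,0],0],[[1.5,2.5,0],0],[[1.5,2.5,0],0],[[1.2,1.4,0],0],[[0.6,0,0],0],[[0,0,0],0]]' 0 40 && python3 -m pendant '[[[0,0,0],0],[[0,0,0],0]]'
```

```text
time_s: 5.15
ee_pos: [0.6671, 0.1395, 0.1295]
eef_rot: [-3.141, 0.0, 1.571]
force: [-0.9, -0.4, -2.2]
grip_width: 0.0317
grip_force: 40.0
time_s: 5.32
ee_pos: [0.6663, 0.1381, 0.1297]
eef_rot: [-3.141, 0.0, 1.569]
force: [-0.9, -0.5, -2.1]
grip_width: 0.0313
grip_force: 40.0
```

```bash
python3 -m pendant '[[[0,0,-1],0],[[0,0,-2],0],[[0,0,-2],0],[[0,0,-2],0],[[0,0,-1.3],0],[[0,0,-0.7],0],[[0,0,-0.5],0],[[0,0,-0.4],0],[[0,0,-0.2],0],[[0,0,-0.2],0],[[0,0,-0.1],0],[[0,0,-0.1],0],[[0,0,0],0],[[0,0,0],0]]' 0 40
```

```text
time_s: 6.48
ee_pos: [0.6668, 0.1392, 0.0247]
eef_rot: [3.141, -0.0, 1.57]
force: [0.2, 0.6, -2.4]
grip_width: 0.0317
grip_force: 40.0
```

```bash
python3 -m pendant '[[[0,0,-0.1],0],[[0,0,0],0],[[0,0,0],0]]'
```

```text
time_s: 6.73
ee_pos: [0.6669, 0.1392, 0.0245]
eef_rot: [3.141, -0.0, 1.57]
force: [-3.7, -0.9, 5.5]
grip_width: 0.0317
grip_force: 40.0
```

```bash
python3 -m pendant '[[[0,0,0],0],[[0,0,0],0],[[0,0,0],0],[[0,0,0],0],[[0,0,0],0],[[0,0,0],0],[[0,0,0.5],0],[[0,0,1.5],0],[[0,0,2.5],0],[[0,0,2.5],0]]' 1 40 && python3 -m pendant '[[[0,0,2.5],0],[[-1,-1,2.5],0],[[-1.5,-2,1],0.05],[[-2,-2.5,0],0.05],[[-2,-2.5,0],0.05],[[-2,-2.5,0],0.05],[[-2,-2.5,0],0.05],[[-2,-2.5,0],0.05],[[-2,-2.5,0],0.04],[[-2,-2.5,0],0.04],[[-1.5,-1.5,0],0],[[-0.5,-0.4,0],0],[[0,0,0],0],[[0,0,0],0]]' && python3 - <<'E'
from h import *
import pickle
c=shot('wrist','w2.png');pickle.dump(c,open('w2.pkl','wb'))
p=proj(c,[.482,-.0845,.063]);print(p)
x,y=(np.round(p)-[80,60]).astype(int);x=max(x,0);y=max(y,0)
a=cv2.imread('pics/w2.png')[y:y+120,x:x+160];print(x,y);cv2.imwrite('pics/w2c.png',cv2.resize(a,None,fx=4,fy=4,interpolation=cv2.INTER_CUBIC))
shot('side','s2.png')
E
```

```text
time_s: 7.57
ee_pos: [0.6663, 0.1391, 0.094]
eef_rot: [-3.14, 0.0, 1.57]
force: [0.6, -0.6, -1.3]
grip_width: 0.0926
grip_force: 0.0
time_s: 8.73
ee_pos: [0.4822, -0.0845, 0.1539]
eef_rot: [3.141, 0.0, 1.949]
force: [0.1, -0.4, -0.2]
grip_width: 0.0939
grip_force: 0.0
[273.96148484 214.24714647]
194 154
```

View pics/w2c.png

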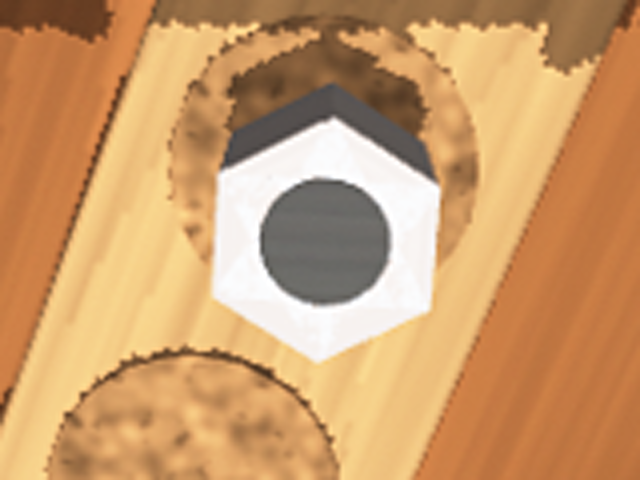

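The nut is centred at (275,214), with its flats about 3° clockwise of the jaws. I'll turn by −0.055 and descend.

```bash
python3 -m pendant '[[[0,0,-1],-0.03],[[0,0,-2],-0.025],[[0,0,-3],0],[[0,0,-2.5],0],[[0,0,-1.5],0],[[0,0,-1],0],[[0,0,-0.6],0],[[0,0,-0.3],0],[[0,0,0],0],[[0,0,0],0]]' 1 40 && python3 -m pendant '[[[0,0,0],0],[[0,0,0],0],[[0,0,0],0],[[0,0,0],0],[[0,0,0],0],[[0,0,0],0],[[0,0,0],0],[[0,0,0],0],[[0,0,0],0],[[0,0,0],0],[[0,0,0],0]]' 0 40
```

```text
time_s: 9.67
ee_pos: [0.4822, -0.0848, 0.0352]
eef_rot: [3.141, 0.001, 1.895]
force: [-0.0, 0.3, 0.3]
grip_width: 0.0936
grip_force: 0.0
time_s: 10.58
ee_pos: [0.4817, -0.0848, 0.0345]
eef_rot: [3.142, 0.0, 1.895]
force: [0.4, -0.6, 0.3]
grip_width: 0.0407
grip_force: 40.0
```

View pics/s2.png

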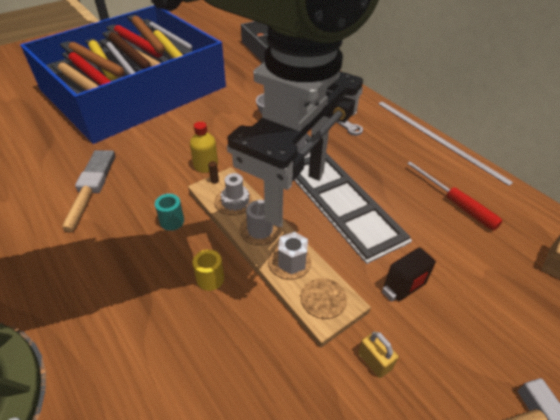

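The side view shows the bush's pad empty and the nut still in place before the grasp. The nut is now gripped at 41 mm, so I'll carry it to the +40 pocket.

```bash
python3 -m pendant '[[[0,0,0.5],0],[[0,0,1],0],[[0,0,2],0],[[0,0,2],0],[[0,0,2],0],[[0.5,0.5,1.5],0],[[1.5,1.2,0],-0.045],[[1.5,1.3,0],-0.045],[[1.5,1.3,0],-0.045],[[1.5,1.3,0],-0.045],[[1.5,1.3,0],-0.045],[[1.5,1.3,0],-0.045],[[1.5,1.3,0],-0.045],[[1.5,1.3,0],-0.045],[[1.5,1.3,0],-0.045],[[1.5,1.3,0],-0.045],[[1.5,1.2,0],0],[[0.5,0.1,0],0],[[0,0,0],0],[[0,0,0],0]]' 0 40 && python3 -m pendant '[[[0,0,-1],0],[[0,0,-2],0],[[0,0,-2],0],[[0,0,-2],0],[[0,0,-1.3],0],[[0,0,-0.7],0],[[0,0,-0.5],0],[[0,0,-0.4],0],[[0,0,-0.2],0],[[0,0,-0.2],0],[[0,0,-0.1],0],[[0,0,-0.1],0],[[0,0,0],0],[[0,0,0],0]]' 0 40
```

```text
time_s: 12.25
ee_pos: [0.6562, 0.0617, 0.1244]
eef_rot: [-3.141, 0.0, 1.445]
force: [-0.5, -0.4, -5.0]
grip_width: 0.0407
grip_force: 40.0
time_s: 13.42
ee_pos: [0.6568, 0.0622, 0.0197]
eef_rot: [3.141, -0.0, 1.445]
force: [-0.3, -0.1, -3.7]
grip_width: 0.0407
grip_force: 40.0
```

```bash
python3 -m pendant '[[[0,0,-0.1],0],[[0,0,0],0],[[0,0,0],0]]'
```

```text
time_s: 13.67
ee_pos: [0.6569, 0.0622, 0.0195]
eef_rot: [3.141, -0.0, 1.445]
force: [-3.7, 0.2, 5.2]
grip_width: 0.0408
grip_force: 40.0
```

```bash
python3 -m pendant '[[[0,0,0],0],[[0,0,0],0],[[0,0,0],0],[[0,0,0],0],[[0,0,0],0],[[0,0,0],0],[[0,0,0.5],0],[[0,0,1.5],0],[[0,0,2.5],0],[[0,0,2.5],0]]' 1 40 && python3 -m pendant '[[[0,0,2.5],0],[[-1,-0.3,2.5],0],[[-2,-0.8,1],0.025],[[-2.5,-1,0],0.025],[[-2.5,-1,0],0.025],[[-2.5,-1,0],0.025],[[-2.5,-1,0],0.025],[[-2.5,-1,0],0],[[-1.7,-0.5,0],0],[[-0.5,-0.1,0],0],[[0,0,0],0],[[0,0,0],0]]' && python3 - <<'E'
from h import *
import pickle
c=shot('wrist','w3.png');pickle.dump(c,open('w3.pkl','wb'))
print(proj(c,[.4795,-.005,.069]),proj(c,[.4823,.0775,.071]))
E
```

```text
time_s: 14.5
ee_pos: [0.6563, 0.0622, 0.0891]
eef_rot: [-3.14, 0.0, 1.445]
force: [0.7, 0.1, 0.5]
grip_width: 0.0936
grip_force: 0.0
time_s: 15.5
ee_pos: [0.4805, -0.0047, 0.149]
eef_rot: [3.14, 0.0, 1.57]
force: [-0.3, -0.3, -0.9]
grip_width: 0.0938
grip_force: 0.0
[272.85815597 219.10574081] [276.84122704  99.42909348]
```

View pics/w3.png

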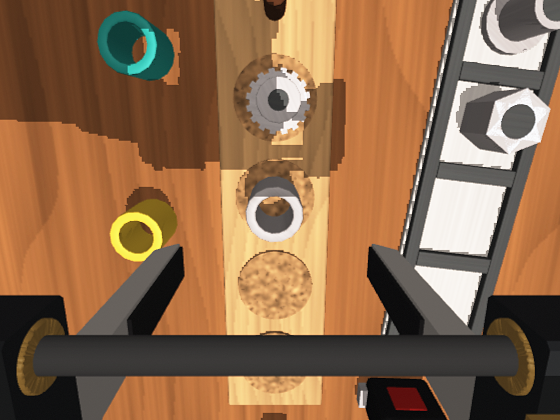

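The sleeve top is at (274,214), 3 mm further in +y than I estimated. The nut and bush stand upright in their pockets. I'll correct by +0.3 cm in y and grasp the sleeve.

```bash
python3 -m pendant '[[[0,0.3,-1],0],[[0,0,-2],0],[[0,0,-2.5],0],[[0,0,-2.5],0],[[0,0,-1.5],0],[[0,0,-0.9],0],[[0,0,-0.5],0],[[0,0,-0.3],0],[[0,0,0],0],[[0,0,0],0]]' 1 40 && python3 -m pendant '[[[0,0,0],0],[[0,0,0],0],[[0,0,0],0],[[0,0,0],0],[[0,0,0],0],[[0,0,0],0],[[0,0,0],0],[[0,0,0],0],[[0,0,0],0],[[0,0,0],0],[[0,0,0],0]]' 0 40
```

```text
time_s: 16.38
ee_pos: [0.4801, -0.0018, 0.037]
eef_rot: [3.141, 0.0, 1.57]
force: [0.4, 0.0, 0.2]
grip_width: 0.0939
grip_force: 0.0
time_s: 17.3
ee_pos: [0.4797, -0.0018, 0.0364]
eef_rot: [-3.142, -0.0, 1.57]
force: [0.1, 0.3, 0.1]
grip_width: 0.0415
grip_force: 40.0
```

```bash
python3 -m pendant '[[[0,0,0.5],0],[[0,0,1],0],[[0,0,2],0],[[0,0,2],0],[[0,0,2],0],[[0.5,0,1.5],0],[[1.5,-0.2,0],-0.025],[[1.5,-0.2,0],-0.025],[[1.5,-0.2,0],-0.025],[[1.5,-0.2,0],-0.025],[[1.5,-0.2,0],-0.025],[[1.5,-0.2,0],0],[[1.5,-0.2,0],0],[[1.5,-0.2,0],0],[[1.5,-0.2,0],0],[[1.5,0,0],0],[[1,0,0],0],[[0.2,0,0],0],[[0,0,0],0],[[0,0,0],0]]' 0 40 && python3 -m pendant '[[[0,0,-1],0],[[0,0,-2],0],[[0,0,-2],0],[[0,0,-2],0],[[0,0,-1.3],0],[[0,0,-0.7],0],[[0,0,-0.5],0],[[0,0,-0.4],0],[[0,0,-0.2],0],[[0,0,-0.2],0],[[0,0,-0.1],0],[[0,0,-0.1],0],[[0,0,0],0],[[0,0,0],0]]' 0 40
```

```text
time_s: 18.97
ee_pos: [0.6461, -0.0198, 0.1266]
eef_rot: [-3.141, 0.0, 1.445]
force: [-0.4, -0.3, -2.5]
grip_width: 0.0414
grip_force: 40.0
time_s: 20.13
ee_pos: [0.6468, -0.0198, 0.0217]
eef_rot: [3.141, -0.0, 1.445]
force: [0.4, -0.6, -4.3]
grip_width: 0.0415
grip_force: 40.0
```

```bash
python3 -m pendant '[[[0,0,-0.1],0],[[0,0,0],0],[[0,0,0],0]]'
```

```text
time_s: 20.38
ee_pos: [0.6469, -0.0198, 0.0215]
eef_rot: [3.141, -0.0, 1.445]
force: [-3.5, 0.4, 5.2]
grip_width: 0.0414
grip_force: 40.0
```

```bash
python3 -m pendant '[[[0,0,0],0],[[0,0,0],0],[[0,0,0],0],[[0,0,0],0],[[0,0,0],0],[[0,0,0],0],[[0,0,0.5],0],[[0,0,1.5],0],[[0,0,2.5],0],[[0,0,2.5],0]]' 1 40 && python3 -m pendant '[[[0,0,2.5],0],[[-1,0.5,2.5],0],[[-2,1.2,1],0.025],[[-2.3,1.4,0],0.025],[[-2.3,1.4,0],0.025],[[-2.3,1.4,0],0.025],[[-2.3,1.4,0],0.025],[[-2.3,1.4,0],0],[[-1.6,0.8,0],0],[[-0.5,0.2,0],0],[[0,0,0],0],[[0,0,0],0]]' && python3 - <<'E'
from h import *
import pickle
c=shot('wrist','w4.png');pickle.dump(c,open('w4.pkl','wb'))
print(proj(c,[.484,.077,.071]))
E
```

```text
time_s: 21.22
ee_pos: [0.6463, -0.0198, 0.0911]
eef_rot: [-3.14, 0.0, 1.445]
force: [-0.1, -0.1, 0.5]
grip_width: 0.0938
grip_force: 0.0
time_s: 22.22
ee_pos: [0.4814, 0.0769, 0.1509]
eef_rot: [3.141, 0.0, 1.57]
force: [0.4, -0.2, -0.0]
grip_width: 0.094
grip_force: 0.0
[277.84909817 218.64693679]
```

View pics/w4.png

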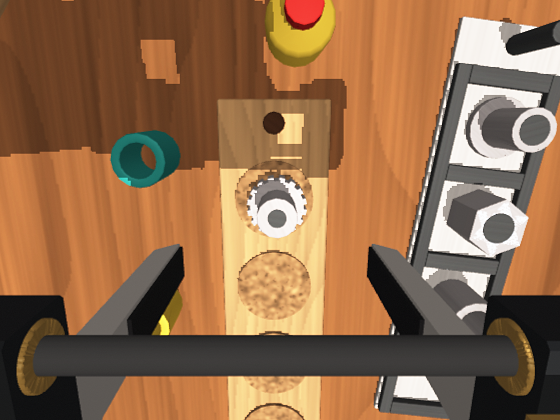

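The pinion hub is at (277,218), as expected. I'll grasp it just above the gear.

```bash
python3 -m pendant '[[[0.2,0,-1],0],[[0,0,-2],0],[[0,0,-2.5],0],[[0,0,-2.2],0],[[0,0,-1.4],0],[[0,0,-0.9],0],[[0,0,-0.5],0],[[0,0,-0.4],0],[[0,0,0],0],[[0,0,0],0]]' 1 40 && python3 -m pendant '[[[0,0,0],0],[[0,0,0],0],[[0,0,0],0],[[0,0,0],0],[[0,0,0],0],[[0,0,0],0],[[0,0,0],0],[[0,0,0],0],[[0,0,0],0],[[0,0,0],0],[[0,0,0],0],[[0,0,0],0]]' 0 40
```

```text
time_s: 23.1
ee_pos: [0.4831, 0.0772, 0.0419]
eef_rot: [3.141, -0.0, 1.57]
force: [0.8, 0.3, -0.8]
grip_width: 0.0938
grip_force: 0.0
time_s: 24.1
ee_pos: [0.4826, 0.0772, 0.0414]
eef_rot: [-3.141, 0.0, 1.57]
force: [-0.8, -0.7, 0.7]
grip_width: 0.0296
grip_force: 40.0
```

```bash
python3 -m pendant '[[[0,0,0.5],0],[[0,0,1],0],[[0,0,2],0],[[0,0,2],0],[[0,0,2],0],[[0.4,-0.5,1.5],0],[[1,-1.2,0],-0.025],[[1.4,-1.6,0],-0.025],[[1.4,-1.6,0],-0.025],[[1.4,-1.6,0],-0.025],[[1.4,-1.6,0],-0.025],[[1.4,-1.6,0],0],[[1.4,-1.6,0],0],[[1.4,-1.6,0],0],[[1.4,-1.6,0],0],[[1.4,-1.6,0],0],[[1,-1.2,0],0],[[0.4,-0.3,0],0],[[0,0,0],0],[[0,0,0],0]]' 0 40 && python3 -m pendant '[[[0,0,-1],0],[[0,0,-2],0],[[0,0,-2],0],[[0,0,-2],0],[[0,0,-1.3],0],[[0,0,-0.7],0],[[0,0,-0.5],0],[[0,0,-0.4],0],[[0,0,-0.2],0],[[0,0,-0.2],0],[[0,0,-0.1],0],[[0,0,-0.1],0],[[0,0,0],0],[[0,0,0],0]]' 0 40
```

```text
time_s: 25.77
ee_pos: [0.6362, -0.0982, 0.1315]
eef_rot: [-3.141, -0.0, 1.445]
force: [-0.7, -0.5, -4.5]
grip_width: 0.0298
grip_force: 40.0
time_s: 26.93
ee_pos: [0.6368, -0.0989, 0.0267]
eef_rot: [3.141, 0.0, 1.445]
force: [0.4, -0.9, -3.8]
grip_width: 0.0292
grip_force: 40.0
```

```bash
python3 -m pendant '[[[0,0,-0.1],0],[[0,0,0],0],[[0,0,0],0]]'
```

```text
time_s: 27.18
ee_pos: [0.6369, -0.0989, 0.0265]
eef_rot: [3.141, 0.0, 1.445]
force: [-4.9, 0.5, 5.9]
grip_width: 0.0292
grip_force: 40.0
```

```bash
python3 -m pendant '[[[0,0,0],0],[[0,0,0],0],[[0,0,0],0],[[0,0,0],0],[[0,0,0],0],[[0,0,0],0],[[0,0,0.5],0],[[0,0,1.5],0],[[0,0,2.5],0],[[0,0,2.5],0],[[0,0,2.5],0],[[0,0,2.5],0],[[-1.5,-1,2.5],0],[[-3,-2,2],0],[[-3,-2,0],0],[[-3,-2,0],0],[[-3,-2,0],0],[[-2,-1,0],0],[[0,0,0],0],[[0,0,0],0]]' 1 40 && python3 - <<'E'
from h import *
c=shot('scene','f.png')
q=(.6514,.0201,-.1252)
for n,y,h in(('bush',.12,.056),('nut',.04,.048),('sleeve',-.04,.054),('pinion',-.12,.056)): print(n,proj(c,[q[0]-y*np.sin(q[2]),q[1]+y*np.cos(q[2]),h]).round(1))
a=cv2.imread('pics/f.png')[200:400,160:400];cv2.imwrite('pics/fc.png',cv2.resize(a,None,fx=3,fy=3,interpolation=cv2.INTER_CUBIC))
E
```

```text
time_s: 28.85
ee_pos: [0.4814, -0.1993, 0.1913]
eef_rot: [3.14, 0.0, 1.443]
force: [0.9, 0.4, -0.2]
grip_width: 0.0939
grip_force: 0.0
bush [314.6 324.1]
nut [275.7 293.3]
sleeve [239.9 262.2]
pinion [206.7 234.1]
```

View pics/fc.png

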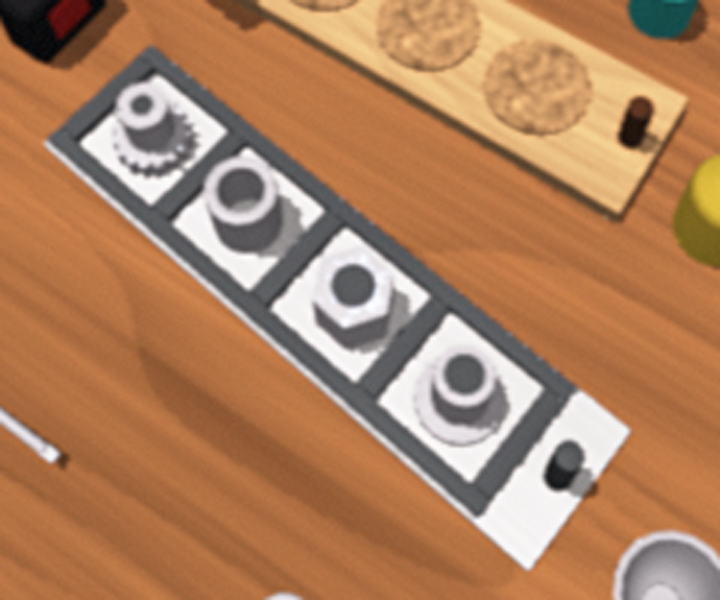

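All four parts stand upright, about 2–3 px or less from the pocket centres: bush (315,325), nut (278,295), sleeve (240,264), pinion (207,234). I'm handing the job in.

```bash
python3 -c "
from station import ctrl
print(ctrl.hand_in())"
```

```text
the job is handed in; nothing more can be done
None
```

The job is handed in at about 29 s: all four parts stand upright in the metal rack in reverse order (from the metal peg: bush, nut, sleeve, pinion), seen near their pocket centres in the last picture; hand-in returned no verdict.

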